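# Set the gap blade in a tapered weld joint by drag

### The arm

A 6-joint arm with a two-finger parallel gripper is mounted at the origin on the work surface. World frame = base frame: x ahead of the robot, y to its left, z up, the work surface at z = 0. Lengths are in mm, angles in rad, forces in N, time in s.
With the tool pointing down it reaches from about 400 to 825 mm from the base axis. Payload 7 kg.
Tool frame: the origin (TCP) lies midway between the tips of the shut fingers; the grasp point (between the pads) lies 19 mm behind it (r.hold_point_z is the distance from the TCP to the grasp point, in mm); z points along the fingers, y is the direction in which the jaws open and shut (so a half turn about z gives the same grasp; the last joint's range is limited). The gripper opens to 88 mm and grips with 3 to 60 N. Pads are 19 mm wide; open, the fingers measure 130 mm over their backs; the gripper's body (78 mm by 193 mm) begins 47 mm behind the grasp point.
Start: joints at [1.402, 0.359, 0.012, 0, -1.224, -0.288], TCP at [297.733, 605.764, 226.561] pointing down, gripper open.
Joint ranges: [-3.07, 3.07], [-1.43, 2.12], [-1.02, 1.25], [-3.03, 1.67], [-3.05, -0], [-3.03, 3.03]. Speed limits (rad/s): [2.39, 2.39, 3.01, 3.14, 3.14, 3.14].

### API

Orientations are given as a rotation vector (axis times angle).
In Python, from plant import r gives the robot as it stands.
- The arm moves only by the tool jog_arm, never from a script. Its argument "increments" is a list that holds one entry, the list of rows, each a list of 7 numbers: the shift along the world's x, y, z in mm, then the turn, a rotation vector about the world's x, y, z in degrees, then the opening, from -1 (shut) to 1 (fully open). In form: [[[tx, ty, tz, ax, ay, az, gripper], ...]]. A call has 1 to 8 rows; each row shifts and turns the commanded pose from where the row before left it; what a row does not reach is not made up. A row lasts 1/10 s, in which the tool goes at most 50 mm and 8.59 degrees, less where a joint would pass 70% of its speed; a pose out of reach is approached as far as the arm can. A call with a gripper value outside its range is refused whole. The fingers move at their own pace and stop on an object; "grip_force" is the grip in N (left out, the last holds). Time passes only in rows, so rows that do not move let the fingers close. It gives the time, the measured TCP pose, the force and the opening at its end, in the units of the state.
- r.get_state(): the state, without advancing time (a new reading comes with each control period).
- r.read_camera(name): name is "side" or "top"; returns a dict with "pixels" (384x512x3 uint8, red, green, blue), "mtx" (3x3 intrinsics, pixels), "world_to_cam" (4x4, takes a point from world to camera coordinates). Camera axes: x right, y down, z forward; pixel columns grow to the right and rows downward; lengths in mm; the calibration is good to about 2 mm. A picture is of the moment at which its call begins. There is no depth.
- r.hand_in(): hands the job in, once; it reports no verdict.
Trained networks look in a picture, given as the dict that the camera call returned (one of the last four; its "shot" number tells which), for a name from the list of things; names that differ only in an ending like _2 or _b are one class to them, and where a whole thing is asked for, a point or a joint stands for the part that bears it (a point fixed in the world has none). Each returns a list of dicts, best first, with "confidence" (0 to 1); they miss things now and then, are a little off and sometimes report something else, mostly with a low value. They report only what shows in the picture. A call takes as long as a camera call. They do not tell look-alikes from the thing itself.
- r.spot_in(picture, query): "centre" ([x, y, z] in mm, in the coordinates of the camera as it stood for that picture, good to about 4 mm: the middle of the surface that is visible of it).
The state is a dict: "time_s": time; "q": joint angles; "joint_velocities": joint speeds; "joint_torque": joint torques, N m; "position": TCP position; "ee_rot": TCP orientation; "wrist_force": force on the tool from outside, world axes, zero at the start; "ft_torque": the same for the moment, N m; "finger_gap": finger opening in mm.
Only numpy, scipy, OpenCV 4.12 (cv2) and the standard library are available. Lean on these libraries where they do the work, as an engineer would, in place of code of your own. Each camera call takes 0.05 s, during which the arm holds its last target. There are 200 camera calls.

### The job

Take the orange-handled gap blade from its wooden stand, lower it upright into the wide end of the joint between the two plates in the blue jig, and slide it along towards the narrow end, staying against the fixed plate, until the sprung plate nips it with a light, definite drag (a nip of about 5 to 6 N). Do not ram or force it; let go and leave the blade standing upright in the joint, nipped there by itself, and leave the pipe stub and the spray can alone.

Things in the scene. Friction and masses are not known exactly. Their poses are not given: they have to be found in the camera images.
- jig: Blue fit-up jig, fixed, 250 x 180 mm, no floor under the joint. Origin on the bench; x runs level along the joint from the wide end (-x, nearest the robot) to the narrow end; y from fixed to sprung plate; z up. Both plates span x -75 to +90, z 10 to 40 mm. Fixed steel plate: y -65 to 0, its flat face y = 0 is one wall. Back stop behind sprung plate: y 81 to 95 mm, 38 high; springs, screws for show.
- joint_entry (a point): Top edge of the fixed plate's face (jig x -55, y 0, z 40 mm), near the wide end, where the blade goes in; axes as the jig's. The sprung aluminium plate is the other wall; its face slants towards the fixed plate by 0.055 mm per mm of x. Its place differs every time and is not given: joint 5 to 9.4 mm wide at jig x = 0, thus 8 to 12.4 mm at this point.
- joint_end (a point): Top edge of the fixed plate's face at the very narrow end (jig x 90, y 0, z 40 mm). The sprung plate slides only along y, away from the fixed one: 1.5 N preload, then 12 N/mm, 6 mm travel. A blade flat on the fixed plate is met at its leading edge between jig x 0 and 80 mm; the nip then starts at 1.5 N and grows about 0.6 N per mm slid on.
- blade_grip (a point): Centre of the gap blade's orange handle (30 mm along x, 20 thick along y, 50 high). Blade frame: x goes along the joint (either way round), y is its thickness, z up. The handle's underside (shoulder) is 25 mm below this point. Mass 65 to 100 g. It hangs in the stand's slot by its shoulder, free by 2.5 mm. Drag of a nipped blade: about 1.2 x nip, give or take 15 percent (friction 0.6 on each face).
- blade_foot (a point): Centre of the lower end of the bare steel blade, 60 mm below the handle's centre. The blade is 22 mm along x, 5 mm thick along y and 36 mm long below the shoulder. Axes as those of the handle.
- stand: Wooden stand for the blade, fixed, 75 mm along x, 54 mm along y, 40 mm high; slot in its middle 30 mm along x, 10 mm along y, right through. Origin at the centre of the underside.
- pipe_stub: Dark upright piece of steel pipe, 90 mm across, 110 mm high, a bystander. Origin at the centre of the underside.
- spray_can: Red upright can, 60 mm across, 160 mm high, a bystander. Origin at the centre of the underside.
Mind the look-alikes: they are no part of the job. Several things look just like the part that bears blade_grip: the one meant starts farthest to the robot's left.

How it is judged (in metres and radians):
On the way, in this order (a step that is already met when the one before it is completed fails the run):
1. the held blade is lowered upright at least 18 mm deep into the joint near its wide end, not yet nipped (foot at jig x below -35 mm) (z of blade_foot in the frame of jig below 0.022 m and y of blade_foot in the frame of jig between -0.001 and 0.013 m and x of blade_foot in the frame of jig between -0.08 and -0.035 m and contact force between the fingers and blade above 1 N), for 0.1 s.
2. still held, the blade has been slid along the joint and bears on the fixed plate with over 2.5 N (foot at jig x above -20 mm) (z of blade_foot in the frame of jig below 0.022 m and y of blade_foot in the frame of jig between -0.001 and 0.013 m and x of blade_foot in the frame of jig above -0.02 m and contact force between blade and jig above 2.5 N and contact force between the fingers and blade above 1 N), for 0.1 s.
At the end, for the whole second after the job is handed in: The released blade stands still and upright (within 0.12 rad) in the joint, at least 18 mm deep, nipped by the sprung plate against the fixed plate with 3.0 to 8.0 N (z of blade_foot in the frame of jig below 0.022 m and y of blade_foot in the frame of jig between -0.001 and 0.013 m and x of blade_foot in the frame of jig between -0.02 and 0.092 m and contact force between blade and jig between 3 and 8 N and angle between blade_grip's own z axis and vertical below 0.12 rad and linear speed of blade below 0.01 m/s); the robot touches nothing.
It fails at once if the blade is rammed against the jig or the fixed plate with more than 22 N (contact force between blade and jig above 22 N).
It fails at once if the pipe stub is moved more than 20 mm (distance of pipe_stub from where it was at the start of the episode above 0.02 m).
It fails at once if the spray can is moved more than 20 mm (distance of spray_can from where it was at the start of the episode above 0.02 m).
It also fails if it takes over 67 s, if anything falls off the work surface, if the arm or the gripper's body presses on something with over 40 N, if the wrist force passes 120 N, or if a joint passes its speed limit or range.

## Working session

There is one attempt and no reset: what is moved stays moved. The work goes in short steps, Python scripts to look and compute and a tool call to move; the robot and the scene stay as the last step left them, time stands still between calls to the robot, and variables do not carry over. Pictures are saved under pics/ and viewed, about 8 in all and at most 12, crops included, and the job is handed in when it is done.

Besides the shell and the picture viewer there is one more tool, called after "Call:" as a command line: name --argument value ..., lists and objects as JSON in quotes. jog_arm: Moves the arm, as the interface text tells. Its arguments: {"type":"object","properties":{"increments":{"type":"array"},"grip_force":{"type":"number"}},"required":["increments"]}

```bash
mkdir -p pics; ls; cat > h.py <<'E'
import numpy as np, cv2
from plant import r
def w(p,c):
    T=np.linalg.inv(np.array(p["world_to_cam"])); return (T@np.r_[c,1])[:3]
def px(p,X):
    c=(np.array(p["world_to_cam"])@np.r_[X,1])[:3]; u=np.array(p["mtx"])@c; return u[:2]/u[2]
def ray(p,uv,z):
    T=np.linalg.inv(np.array(p["world_to_cam"])); d=T[:3,:3]@np.linalg.inv(np.array(p["mtx"]))@np.r_[uv,1]
    return T[:3,3]+d*(z-T[2,3])/d[2]
def save(p,n,crop=None,s=1):
    im=cv2.cvtColor(p["pixels"],cv2.COLOR_RGB2BGR)
    if crop: a,b,c,d=crop; im=im[b:d,a:c]
    cv2.imwrite("pics/"+n,cv2.resize(im,None,fx=s,fy=s,interpolation=cv2.INTER_CUBIC))
E
python3 - <<'E'
from h import *
np.set_printoptions(precision=1,suppress=True)
s=r.get_state(); print(s["time_s"],s["position"],s["ee_rot"],s["finger_gap"],r.hold_point_z)
ims=[]
for n in("top","side"):
    p=r.read_camera(n); ims.append(p["pixels"]); np.savez(f"{n}0.npz",**{k:p[k] for k in("pixels","mtx","world_to_cam")})
    print(n,"cam at",np.linalg.inv(np.array(p["world_to_cam"]))[:3,3])
    for q in("jig","blade_grip","stand","pipe_stub","spray_can","joint_entry","joint_end","blade_foot"):
        try:
            for d in r.spot_in(p,q): print(q,round(d["confidence"],2),w(p,d["centre"]),px(p,w(p,d["centre"])))
        except Exception as e: print(q,e)
im=np.vstack(ims)
cv2.imwrite("pics/top0.png",cv2.cvtColor(ims[0],cv2.COLOR_RGB2BGR)); cv2.imwrite("pics/side0.png",cv2.cvtColor(ims[1],cv2.COLOR_RGB2BGR))
E
```

```text
pics
0.0 [297.5 605.3 225.6] [ 3.1 -0.7 -0. ] 87.91765898391967 18.8
top cam at [ 473.    70.9 1215.8]
jig 0.86 [546.9 155.7   7.9] [224.7 200. ]
blade_grip 0.61 [ 495.4 -347.7   82.1] [393.8 220.9]
blade_grip 0.59 [ 574.3 -334.9   81.8] [389.4 194.1]
blade_grip 0.45 [ 425.3 -342.2   85.2] [392.4 245. ]
blade_grip 0.31 [546.1 152.6   9.6] [225.7 200.2]
stand 0.61 [ 490.8 -263.2   41.4] [361.3 221.8]
pipe_stub 0.79 [ 705.2 -312.    72.2] [380.7 150.8]
spray_can 0.62 [616.6 405.5 152. ] [131.1 168.7]
joint_entry 0.71 [548.3 154.9   8. ] [225.  199.5]
joint_end 0.85 [546.3 159.9  11.2] [223.3 200.1]
blade_foot 0.69 [ 571.5 -339.2   79.6] [390.6 195.1]
blade_foot 0.46 [ 494.9 -349.5   82.5] [394.4 221.1]
blade_foot 0.42 [ 423.8 -335.6   86.2] [390.2 245.4]
side cam at [ 115.7 -570.5  677.8]
jig 0.72 [525.7 133.7  20.9] [227.6 200.9]
jig 0.47 [ 483.2 -274.5   81.5] [322.4 294.7]
blade_grip 0.92 [ 488.7 -356.1   75.6] [356.4 326.2]
blade_grip 0.82 [ 572.5 -343.4   68.7] [381.4 300.8]
blade_grip 0.78 [ 485.6 -270.5   81.1] [321.9 292.8]
blade_grip 0.69 [ 420.4 -339.7   69.6] [321.2 341.7]
stand 0.67 [ 474.9 -274.    45.3] [317.1 308.3]
stand 0.53 [524.4 133.9  20.5] [227.1 201.2]
pipe_stub 0.89 [ 683.4 -313.1   73.8] [405.7 263.5]
spray_can 0.92 [612.7 399.2  99.7] [204.8 128.4]
spray_can 0.35 [ 685.2 -315.    75.6] [407.3 263.1]
joint_entry 0.93 [521.1 129.7  19.9] [226.9 202.6]
joint_end 0.86 [520.  135.2  24.3] [225.4 200.4]
joint_end 0.19 [ 486.4 -272.5   82.5] [323.  292.9]
blade_foot 0.92 [ 420.9 -349.4   68.1] [325.3 346.2]
blade_foot 0.79 [ 482.3 -269.1   77.2] [319.8 294.4]
blade_foot 0.76 [ 482.8 -359.8   77.3] [355.8 328.9]
blade_foot 0.67 [ 566.2 -345.2   68.6] [379.9 303.1]
```

View pics/top0.png

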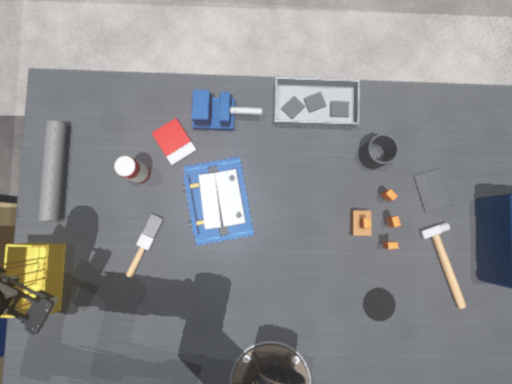

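View pics/side0.png

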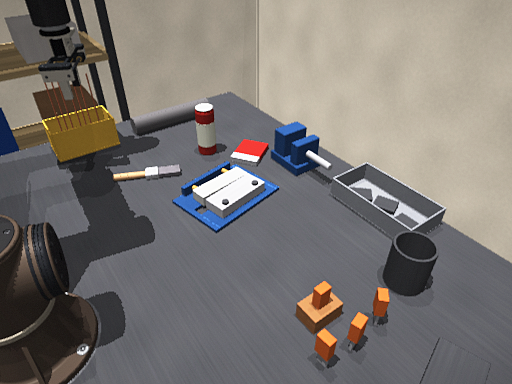

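```bash
python3 - <<'E'
from h import *
t=dict(np.load("top0.npz")); s=dict(np.load("side0.npz"))
a=lambda p,c,k:cv2.resize(cv2.cvtColor(p["pixels"],cv2.COLOR_RGB2BGR)[c[1]:c[3],c[0]:c[2]],None,fx=k,fy=k,interpolation=cv2.INTER_CUBIC)
A=a(t,(340,180,410,260),6); B=a(s,(285,275,397,371),5)
im=np.zeros((480,1000,3),np.uint8); im[:480,:420]=A; im[:480,430:990]=B
cv2.imwrite("pics/c1.png",cv2.resize(im,(800,384)))
cv2.imwrite("pics/c2.png",a(t,(175,150,265,250),6))
cv2.imwrite("pics/c2s.png",a(s,(165,150,285,235),6))
E
```

```text
(no output)
```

View pics/c1.png

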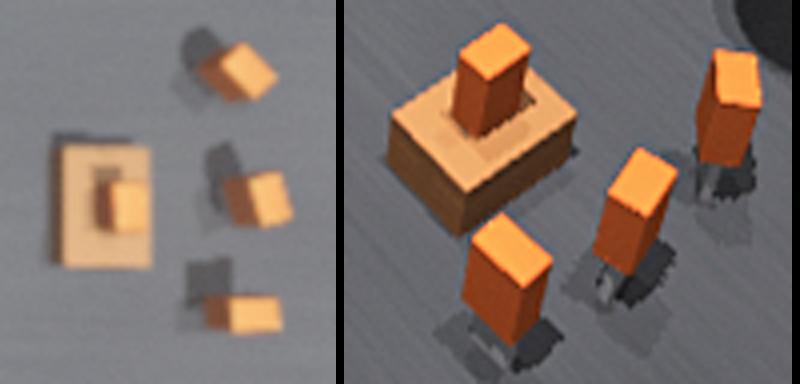

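View pics/c2.png

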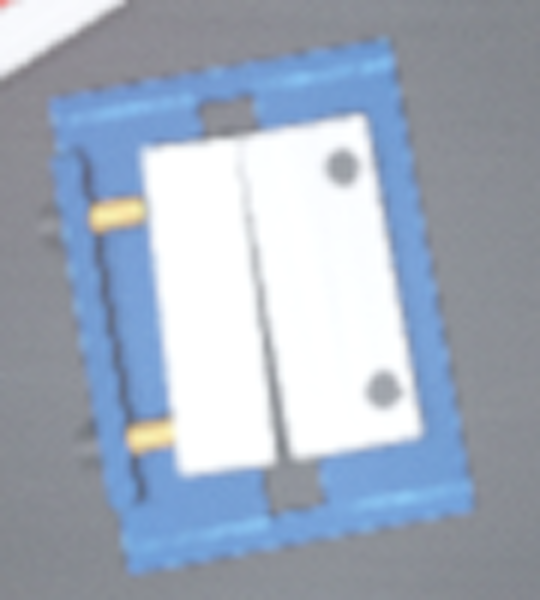

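View pics/c2s.png

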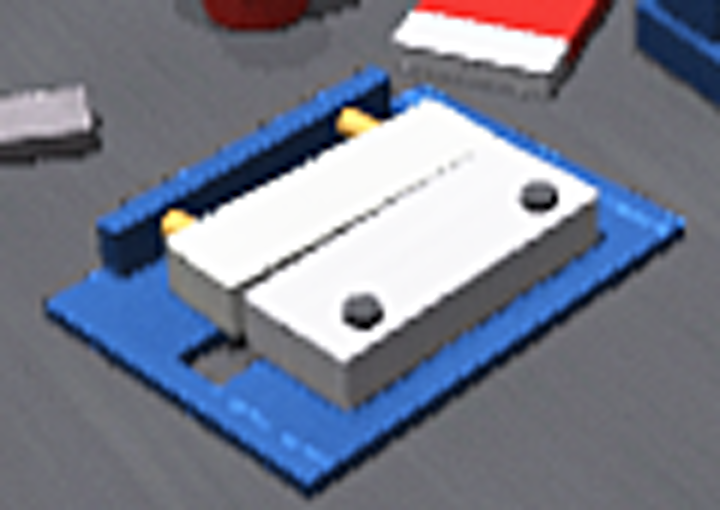

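Four orange handles (top view): (366,222) in the stand, and loose ones at (391,194), (394,221) and (391,245). The one in the stand is meant: it is farthest to the robot's left (largest y). The crop confirms that it sits in the wooden stand's slot. The sprung plate is on the left in the top view, and the gap tapers away from the robot. Next I fit the poses.

```bash
python3 - <<'E'
from h import *
from scipy.optimize import least_squares
np.set_printoptions(precision=2,suppress=True)
t=dict(np.load("top0.npz")); s=dict(np.load("side0.npz"))
c2=lambda a:np.array(a)/6-1/6*0+np.array([175,150])-.4
c2s=lambda a:np.array(a)/6+np.array([165,150])-.4
c1=lambda a:np.array(a)/4.8+np.array([340,180])-.4
c1s=lambda a:(np.array(a)-[344,0])/4+np.array([285,275])-.4
def fit(obs,x0):
    def res(v):
        c,n=np.cos(v[2]),np.sin(v[2]); o=[]
        for p,uv,X in obs: o+=list(px(p,[v[0]+c*X[0]-n*X[1],v[1]+n*X[0]+c*X[1],X[2]])-uv)
        return np.array(o)
    f=least_squares(res,x0,loss="soft_l1"); return f.x,f.fun.reshape(-1,2)
P=[(90,0,40),(90,-65,40),(-75,-65,40),(-75,0,40)]
ot=[(t,c2(a),X) for a,X in zip([(248,132),(365,113),(423,437),(293,460)],P)]
os=[(s,c2s(a),X) for a,X in zip([(598,195),(348,362),(245,293)],P[1:])]
for o in(ot,os,ot+os): print("jig",*fit(o,[546,155,.15]))
S=[(37.5,27,40),(37.5,-27,40),(-37.5,-27,40),(-37.5,27,40)]
H=[(15,10,90),(15,-10,90),(-15,-10,90),(-15,10,90)]
st=[(t,c1(a),X) for a,X in zip([(62,146),(150,146),(152,268),(60,268)],S)]
ss=[(s,c1s(a),X) for a,X in zip([(577,115),(465,190),(391,115)],S[1:])]
ht=[(t,c1(a),X) for a,X in zip([(115,181),(148,181),(150,234),(115,234)],H)]
hs=[(s,c1s(a),X) for a,X in zip([(500,25),(530,47),(493,78),(460,62)],H)]
for n,o in(("st",st),("ss",ss),("s",st+ss),("ht",ht),("hs",hs),("h",ht+hs)): print(n,*fit(o,[490,-268,0.]))
# image intensity across joint in top and side
E
```

```text
jig [540.9  168.38   0.19] [[-0.7   0.52]
 [ 0.86  0.32]
 [-0.23 -0.25]
 [ 0.15 -0.58]]
jig [543.36 170.04   0.21] [[ 0.29 -0.32]
 [-0.3  -0.27]
 [ 0.03  0.6 ]]
jig [541.95 168.71   0.2 ] [[-1.04  0.21]
 [ 0.48 -0.16]
 [-0.15 -0.82]
 [ 0.26 -0.97]
 [ 0.26  0.31]
 [-0.89  0.2 ]
 [-0.37  0.92]]
st [ 488.11 -264.87    0.01] [[ 0.28  0.22]
 [-0.46  0.47]
 [-0.59 -0.22]
 [ 0.88 -0.45]]
ss [ 490.09 -265.5     0.  ] [[ 0.09 -0.16]
 [ 0.02  0.45]
 [-0.11 -0.32]]
s [ 489.31 -265.36    0.01] [[ 0.49 -0.21]
 [-0.26  0.12]
 [-0.48 -0.58]
 [ 0.99 -0.88]
 [-0.28 -0.17]
 [-0.15  0.66]
 [-0.44 -0.02]]
ht [ 487.53 -266.39    0.02] [[ 0.03  0.34]
 [-0.04  0.37]
 [-0.23 -0.34]
 [ 0.24 -0.36]]
hs [ 489.08 -267.35    0.16] [[-0.47 -0.36]
 [ 0.5   0.06]
 [ 0.11  1.45]
 [-0.15 -0.74]]
h [ 488.67 -267.11    0.12] [[-0.17  0.29]
 [-0.27 -0.31]
 [ 0.46 -1.06]
 [ 0.97 -0.46]
 [-0.26 -0.27]
 [ 0.41  0.43]
 [-0.6   1.39]
 [-0.53 -1.09]]
```

```bash
cat > jf.py <<'E'
from h import *
from scipy.optimize import least_squares
from scipy.ndimage import map_coordinates
np.set_printoptions(precision=2,suppress=True)
t=dict(np.load("top0.npz")); s=dict(np.load("side0.npz"))
def W(v,X):
    c,n=np.cos(v[2]),np.sin(v[2]); return [v[0]+c*X[0]-n*X[1],v[1]+n*X[0]+c*X[1],X[2]]
def edges(p,v,A,B,d,ch=0,R=6):
    "subpixel strongest edge along jig direction d, at points A..B; returns offset in mm"
    o=[]
    for k in np.linspace(.06,.94,40):
        X=np.array(A)*(1-k)+np.array(B)*k; q=np.arange(-R,R+.01,.25)
        uv=np.array([px(p,W(v,X+np.array(d)*a)) for a in q])
        I=map_coordinates(p["pixels"][:,:,ch].astype(float),[uv[:,1],uv[:,0]],order=1)
        g=abs(np.gradient(np.convolve(I,np.ones(5)/5,"same")))[6:-6]; qq=q[6:-6]; 
        w=np.clip(g-.5*g.max(),0,None); o.append((k,(w*qq).sum()/w.sum()))
    return np.array(o)
E
python3 - <<'E'
from jf import *
for nm,p in(("top",t),("side",s)):
    v=np.array([541.7,168.9,.195])
    for it in range(4):
        L=[((-75,-65,40),(90,-65,40),(0,1,0)),((-75,-65,40),(-75,-3,40),(1,0,0))]
        if nm=="top": L.append(((90,-65,40),(90,-3,40),(1,0,0)))
        M=[];b=[]
        e=edges(p,v,*L[0]); k,o=e.T; f=np.polyfit(-75+165*k,o,1); 
        ex=[np.median(edges(p,v,*l)[:,1]) for l in L[1:]]
        dy=f[1]; dx=np.mean(ex); 
        c,n=np.cos(v[2]),np.sin(v[2]); 
        dth=f[0]; dx+= -32*dth*0
        v=v+[c*dx-n*dy,n*dx+c*dy,dth]
        print(nm,v,dth,dy,ex,"std",np.std(o-np.polyval(f,-75+165*k)))
    # profile across joint
    for x in(-70,-55,-40,-20,0,20,40):
        q=np.arange(-8,16,1.); uv=np.array([px(p,W(v,(x,a,40))) for a in q])
        print(x,map_coordinates(p["pixels"].mean(2),[uv[:,1],uv[:,0]],order=1).astype(int))
E
```

```text
top [540.59 169.04   0.21] 0.015324947433184894 0.34841928189704496 [np.float64(-2.234938356772934), np.float64(0.10937503722167437)] std 0.24070744482170453
top [540.   168.9    0.21] 3.598582629925541e-05 -0.008923064917966069 [np.float64(-1.7752335003283435), np.float64(0.5676238053075211)] std 0.24064240924238076
top [539.96 168.89   0.21] 8.301680185575503e-05 -0.00029775357507093883 [np.float64(-1.2629820933793838), np.float64(1.17466386473595)] std 0.253062885549244
top [539.96 168.89   0.21] 9.83145280313431e-06 -0.0001497650782967153 [np.float64(-1.2200930990682783), np.float64(1.215158409863084)] std 0.2542739566556745
-70 [254 254 254 254 253 250 247 241 229 217 202 182 162 146 148 151 156 180
 203 225 235 243 251 252]
-55 [255 255 254 254 254 252 250 247 235 222 209 191 173 156 159 170 181 196
 213 230 240 246 252 254]
-40 [255 255 254 254 254 252 246 241 231 214 198 183 172 162 161 184 207 226
 236 246 254 254 254 255]
-20 [254 254 254 254 254 250 246 241 227 212 197 187 178 171 184 204 223 235
 243 251 254 254 254 255]
0 [254 254 254 254 254 253 252 248 237 225 214 205 
[... 786 characters left out ...]
 254 254 254 251 240 225 206 184 145 115  93  83  97 121 157
 192 215 233 246 253 255]
-55 [249 250 251 252 253 254 254 250 236 215 188 152 118  88  86 107 146 183
 220 247 254 254 254 254]
-40 [250 250 251 252 253 252 250 246 222 191 152 116 105 106 118 141 172 202
 226 244 248 252 254 254]
-20 [249 250 251 252 253 252 250 246 241 213 185 164 148 145 154 174 199 219
 234 245 252 254 253 252]
0 [250 250 251 252 253 254 252 244 226 201 178 162 150 142 161 192 217 237
 246 251 254 254 253 252]
20 [250 250 251 252 252 253 252 241 224 202 174 162 151 155 172 201 224 241
 253 253 253 252 251 251]
40 [250 250 251 251 252 252 249 239 227 213 196 195 200 215 229 237 244 248
 251 252 252 251 251 250]
```

Call:
jog_arm --increments '[[[15,-45,0,0,0,3,0],[15,-45,0,0,0,3,0],[15,-45,0,0,0,3,0],[15,-45,0,0,0,3,0],[15,-45,0,0,0,3,0],[15,-45,0,0,0,3,0],[15,-45,0,0,0,3,0],[15,-45,0,0,0,3,0]]]' --grip_force 40

```text
time_s: 1.7
position: [418.0, 244.0, 227.0]
ee_rot: [-3.14, 0.055, -0.001]
wrist_force: [0.9, -0.1, 0.1]
finger_gap: 44.0
```

Call:
jog_arm --increments '[[[8,-45,0,0,0,2.5,0],[8,-45,0,0,0,0,0],[8,-45,0,0,0,0,0],[8,-45,0,0,0,0,0],[8,-45,0,0,0,0,0],[8,-45,0,0,0,0,0],[8,-45,0,0,0,0,0],[8,-45,0,0,0,0,0]]]'

```text
time_s: 2.5
position: [481.8, -116.1, 227.0]
ee_rot: [-3.141, -0.009, -0.002]
wrist_force: [0.7, 0.2, 0.6]
finger_gap: 43.6
```

Call:
jog_arm --increments '[[[3,-45,0,0,0,0,0],[3,-45,0,0,0,0,0],[0,-45,0,0,0,0,0],[0,-16,-20,0,0,0,0],[0,0,-40,0,0,0,0],[0,0,-40,0,0,0,0],[0,0,0,0,0,0,0]]]'

```text
time_s: 3.2
position: [484.0, -264.5, 121.8]
ee_rot: [-3.139, -0.006, 0.014]
wrist_force: [-0.6, -0.3, -0.1]
finger_gap: 44.0
```

```bash
python3 - <<'E'
from h import *
np.set_printoptions(precision=1,suppress=True)
s=r.get_state(); print(s["position"],s["ee_rot"])
t=r.read_camera("side"); save(t,"g1.png",(230,170,430,330),4)
E
```

```text
[ 484.  -264.5  121.8] [-3.1 -0.   0. ]
```

View pics/g1.png

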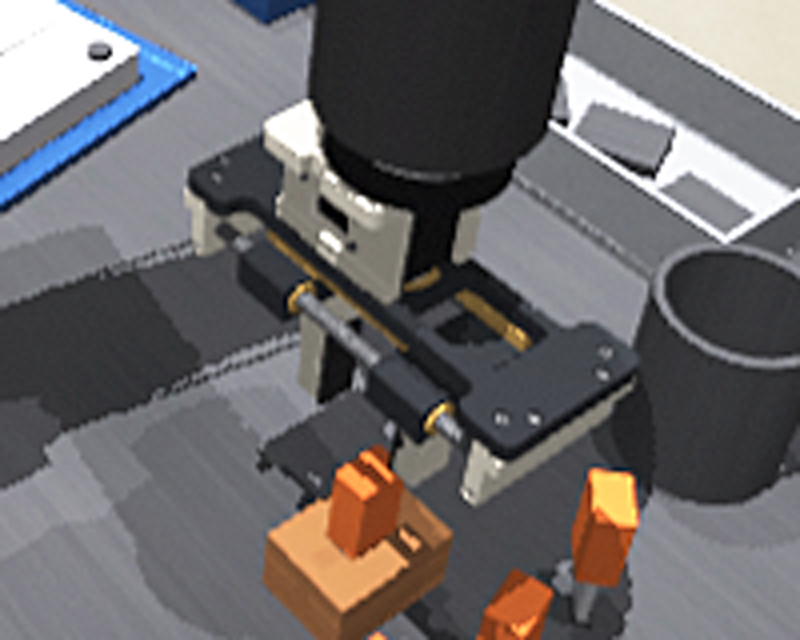

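Call:
jog_arm --increments '[[[0,0,0,0,0,0,0],[0,0,0,0,0,0,0]]]'

```text
time_s: 3.45
position: [489.4, -265.5, 129.0]
ee_rot: [3.14, 0.01, 0.006]
wrist_force: [0.0, -1.3, 0.6]
finger_gap: 43.9
```

Call:
jog_arm --increments '[[[-1,-1,-25,0,0,0,0],[0,0,-25,0,0,0,0],[0,0,-15,0,0,0,0],[0,0,-10,0,0,0,0],[0,0,-5,0,0,0,0],[0,0,0,0,0,0,0],[0,0,0,0,0,0,0],[0,0,0,0,0,0,0]]]'

```text
time_s: 4.25
position: [487.4, -266.4, 47.5]
ee_rot: [3.141, 0.009, 0.002]
wrist_force: [-0.3, 0.5, -0.8]
finger_gap: 43.7
```

Call:
jog_arm --increments '[[[0,0,-3,0,0,0,-0.3],[0,0,0,0,0,0,-1],[0,0,0,0,0,0,-1],[0,0,0,0,0,0,-1],[0,0,0,0,0,0,-1],[0,0,0,0,0,0,-1],[0,0,0,0,0,0,-1]]]' --grip_force 50

```text
time_s: 4.95
position: [486.7, -266.3, 43.6]
ee_rot: [3.142, 0.009, -0.0]
wrist_force: [-0.2, -0.8, 0.2]
finger_gap: 19.8
```

Call:
jog_arm --increments '[[[0,0,10,0,0,0,-1],[0,0,20,0,0,0,-1],[0,0,30,0,0,0,-1],[0,0,30,0,0,0,-1],[0,20,0,0,0,0,-1],[0,30,0,0,0,2,-1],[0,40,0,0,0,2,-1],[0,40,0,0,0,2,-1]]]'

```text
time_s: 5.75
position: [486.6, -135.2, 134.3]
ee_rot: [-3.137, -0.174, -0.001]
wrist_force: [0.6, 0.2, -0.3]
finger_gap: 20.0
```

Call:
jog_arm --increments '[[[0,45,0,0,0,2,-1],[0,45,0,0,0,2,-1],[0,45,0,0,0,1.6,-1],[0,45,0,0,0,0,-1],[-2,40,0,0,0,0,-1],[-2,35,0,0,0,0,-1],[-2,25,0,0,0,0,-1],[-1,15,0,0,0,0,-1]]]'

```text
time_s: 6.55
position: [479.6, 160.7, 134.3]
ee_rot: [-3.124, -0.329, -0.001]
wrist_force: [0.1, -0.3, -1.0]
finger_gap: 19.9
```

Call:
jog_arm --increments '[[[0,3,0,0,0,0,-1],[0,0,0,0,0,0,-1],[0,0,-20,0,0,0,-1],[0,0,-20,0,0,0,-1],[0,0,0,0,0,0,-1],[0,0,0,0,0,0,-1],[0,0,0,0,0,0,-1]]]'

```text
time_s: 7.25
position: [480.4, 161.6, 94.6]
ee_rot: [-3.124, -0.326, -0.002]
wrist_force: [-0.3, -0.8, -0.7]
finger_gap: 20.0
```

```bash
python3 - <<'E'
from h import *
np.set_printoptions(precision=3,suppress=True)
s=r.get_state(); print(s["time_s"],s["position"],s["ee_rot"],s["finger_gap"],s["wrist_force"])
p=r.read_camera("side"); save(p,"i1.png",(160,120,290,220),6)
np.savez("i1.npz",**{k:p[k] for k in("pixels","mtx","world_to_cam")})
E
```

```text
7.25 [480.419 161.599  94.603] [-3.124 -0.326 -0.002] 20.024884375445538 [-0.321 -0.811 -0.72 ]
```

View pics/i1.png

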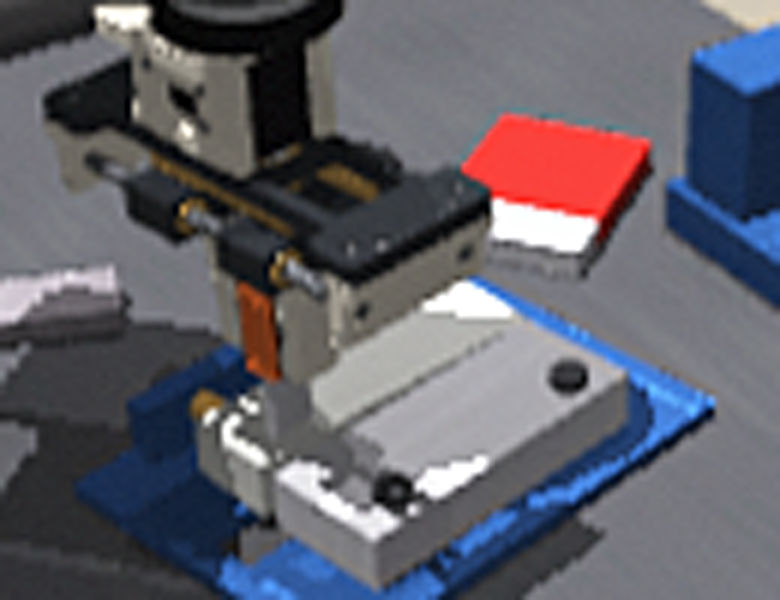

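Call:
jog_arm --increments '[[[0,0,-6,0,0,0,-1],[0,0,-4,0,0,0,-1],[0,0,-2,0,0,0,-1],[0,0,0,0,0,0,-1],[0,0,0,0,0,0,-1]]]'

```text
time_s: 7.8
position: [479.7, 161.8, 81.5]
ee_rot: [3.124, 0.327, -0.0]
wrist_force: [-0.1, -0.5, 0.0]
finger_gap: 19.9
```

```bash
python3 - <<'E'
from h import *
p=r.read_camera("side"); save(p,"i2.png",(180,165,240,210),12)
np.savez("i2.npz",**{k:p[k] for k in("pixels","mtx","world_to_cam")})
E
```

```text
(no output)
```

View pics/i2.png

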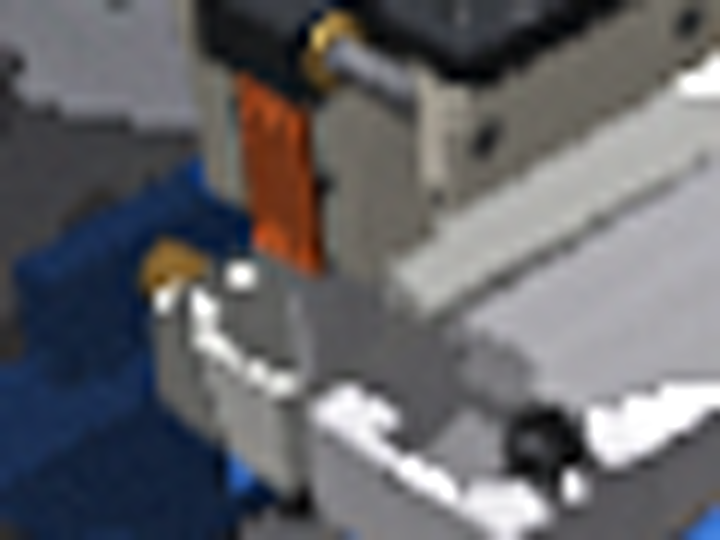

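The blade (bright edge at crop (300,330)) ends right at the mouth of the joint, at about (305,385). I'll lower it slowly.

Call:
jog_arm --increments '[[[0,0,-1,0,0,0,-1],[0,0,-1,0,0,0,-1],[0,0,-1,0,0,0,-1],[0,0,-1,0,0,0,-1],[0,0,0,0,0,0,-1]]]'

```text
time_s: 8.35
position: [479.6, 161.7, 77.4]
ee_rot: [3.124, 0.326, -0.0]
wrist_force: [-0.3, 0.0, -1.6]
finger_gap: 19.6
```

Call:
jog_arm --increments '[[[0,0,-1,0,0,0,-1],[0,0,-1,0,0,0,-1],[0,0,-1,0,0,0,-1],[0,0,0,0,0,0,-1]]]'

```text
time_s: 8.75
position: [479.6, 161.7, 74.4]
ee_rot: [3.124, 0.326, -0.0]
wrist_force: [0.6, -0.7, -0.2]
finger_gap: 19.7
```

Call:
jog_arm --increments '[[[0,0,-2,0,0,0,-1],[0,0,-3,0,0,0,-1],[0,0,-3,0,0,0,-1],[0,0,-3,0,0,0,-1],[0,0,0,0,0,0,-1]]]'

```text
time_s: 9.25
position: [479.4, 161.5, 63.0]
ee_rot: [3.124, 0.326, -0.001]
wrist_force: [-1.3, -0.4, -0.8]
finger_gap: 19.7
```

Call:
jog_arm --increments '[[[0,0,-3,0,0,0,-1],[0,0,-3,0,0,0,-1],[0,0,-3,0,0,0,-1],[0,0,-2,0,0,0,-1],[0,0,0,0,0,0,-1],[0,0,0,0,0,0,-1],[0,0,0,0,0,0,-1]]]'

```text
time_s: 9.95
position: [479.8, 161.8, 52.7]
ee_rot: [-3.125, -0.326, -0.0]
wrist_force: [-0.3, 0.3, -1.3]
finger_gap: 19.8
```

Call:
jog_arm --increments '[[[0.1,-0.5,0,0,0,0,-1],[0.1,-0.5,0,0,0,0,-1],[0,0,0,0,0,0,-1]]]'

```text
time_s: 10.25
position: [480.0, 160.7, 52.6]
ee_rot: [-3.125, -0.326, -0.0]
wrist_force: [0.6, -0.5, -1.4]
finger_gap: 19.8
```

Call:
jog_arm --increments '[[[0.1,-0.5,0,0,0,0,-1],[0,0,0,0,0,0,-1]]]'

```text
time_s: 10.45
position: [480.0, 160.2, 52.6]
ee_rot: [-3.125, -0.326, -0.0]
wrist_force: [0.6, 0.3, -1.5]
finger_gap: 19.5
```

Call:
jog_arm --increments '[[[0.05,-0.25,0,0,0,0,-1],[0,0,0,0,0,0,-1]]]'

```text
time_s: 10.65
position: [480.1, 160.0, 52.6]
ee_rot: [3.125, 0.326, -0.0]
wrist_force: [-0.3, 0.5, -0.7]
finger_gap: 19.6
```

Call:
jog_arm --increments '[[[0.05,-0.25,0,0,0,0,-1],[0,0,0,0,0,0,-1]]]'

```text
time_s: 10.85
position: [480.1, 159.7, 52.6]
ee_rot: [3.125, 0.326, -0.0]
wrist_force: [-0.5, 0.3, -0.3]
finger_gap: 19.9
```

Call:
jog_arm --increments '[[[0.05,-0.25,0,0,0,0,-1],[0,0,0,0,0,0,-1]]]'

```text
time_s: 11.05
position: [480.2, 159.5, 52.6]
ee_rot: [-3.125, -0.326, -0.0]
wrist_force: [0.9, -0.0, -0.0]
finger_gap: 19.7
```

Call:
jog_arm --increments '[[[0.05,-0.25,0,0,0,0,-1],[0,0,0,0,0,0,-1]]]'

```text
time_s: 11.25
position: [480.2, 159.2, 52.6]
ee_rot: [3.125, 0.326, -0.0]
wrist_force: [-0.1, 1.1, -1.2]
finger_gap: 19.6
```

Call:
jog_arm --increments '[[[0.05,-0.25,0,0,0,0,-1],[0,0,0,0,0,0,-1]]]'

```text
time_s: 11.45
position: [480.3, 159.1, 52.6]
ee_rot: [-3.124, -0.326, -0.0]
wrist_force: [-0.1, 0.0, -0.7]
finger_gap: 19.8
```

Call:
jog_arm --increments '[[[0.05,-0.25,0,0,0,0,-1],[0,0,0,0,0,0,-1]]]'

```text
time_s: 11.65
position: [480.3, 159.1, 52.6]
ee_rot: [-3.124, -0.326, -0.0]
wrist_force: [-1.9, 3.3, -0.6]
finger_gap: 19.8
```

Call:
jog_arm --increments '[[[0.05,-0.25,0,0,0,0,-1],[0,0,0,0,0,0,-1]]]'

```text
time_s: 11.85
position: [480.3, 159.0, 52.6]
ee_rot: [-3.124, -0.326, -0.0]
wrist_force: [-3.5, 4.4, 0.0]
finger_gap: 19.8
```

```bash
python3 - <<'E'
from h import *
s=r.get_state(); print(s["wrist_force"],s["ft_torque"],s["joint_torque"])
E
```

```text
[-3.54765459  4.41926801  0.01683968] [1.81260226 1.10825315 0.07248548] [-2.77228586e+00 -4.28734374e+01  2.01904339e+01  6.19193226e+00
 -2.52797836e-01 -3.31716018e-02]
```

Call:
jog_arm --increments '[[[-0.05,0.25,0,0,0,0,-1],[1.96,0.42,0,0,0,0,-1],[1.96,0.42,0,0,0,0,-1],[0,0,0,0,0,0,-1]]]'

```text
time_s: 12.25
position: [484.1, 159.9, 52.4]
ee_rot: [-3.124, -0.326, 0.001]
wrist_force: [-2.6, 4.0, -1.1]
finger_gap: 19.8
```

Call:
jog_arm --increments '[[[1.96,0.42,0,0,0,0,-1],[1.96,0.42,0,0,0,0,-1],[0,0,0,0,0,0,-1]]]'

```text
time_s: 12.55
position: [488.0, 160.7, 52.4]
ee_rot: [-3.124, -0.326, 0.001]
wrist_force: [-2.3, 5.2, -0.6]
finger_gap: 19.9
```

Call:
jog_arm --increments '[[[1.9,0.62,0,0,0,0,-1],[1.96,0.42,0,0,0,0,-1],[1.96,0.42,0,0,0,0,-1],[0,0,0,0,0,0,-1]]]'

```text
time_s: 12.95
position: [494.2, 162.0, 52.5]
ee_rot: [-3.125, -0.326, -0.0]
wrist_force: [-2.3, 4.3, -2.2]
finger_gap: 19.9
```

Call:
jog_arm --increments '[[[1.96,0.42,0,0,0,0,-1],[1.96,0.42,0,0,0,0,-1],[1.96,0.42,0,0,0,0,-1],[0,0,0,0,0,0,-1]]]'

```text
time_s: 13.35
position: [500.0, 163.3, 52.5]
ee_rot: [-3.124, -0.326, -0.0]
wrist_force: [-1.5, 3.3, -2.2]
finger_gap: 19.8
```

Call:
jog_arm --increments '[[[1.96,0.42,0,0,0,0,-1],[1.96,0.42,0,0,0,0,-1],[1.96,0.42,0,0,0,0,-1],[1.96,0.42,0,0,0,0,-1],[0,0,0,0,0,0,-1]]]'

```text
time_s: 13.85
position: [507.8, 164.9, 52.5]
ee_rot: [-3.125, -0.326, 0.0]
wrist_force: [-2.7, 4.1, -2.1]
finger_gap: 19.7
```

Call:
jog_arm --increments '[[[1.96,0.42,0,0,0,0,-1],[1.96,0.42,0,0,0,0,-1],[1.96,0.42,0,0,0,0,-1],[1.96,0.42,0,0,0,0,-1],[0,0,0,0,0,0,-1]]]'

```text
time_s: 14.35
position: [515.5, 166.6, 52.5]
ee_rot: [-3.125, -0.326, 0.0]
wrist_force: [-2.6, 3.8, -1.4]
finger_gap: 20.1
```

Call:
jog_arm --increments '[[[1.96,0.42,0,0,0,0,-1],[1.96,0.42,0,0,0,0,-1],[0,0,0,0,0,0,-1]]]'

```text
time_s: 14.65
position: [519.4, 167.4, 52.5]
ee_rot: [-3.125, -0.326, 0.0]
wrist_force: [-2.5, 3.3, -2.1]
finger_gap: 19.4
```

Call:
jog_arm --increments '[[[1.96,0.42,0,0,0,0,-1],[1.96,0.42,0,0,0,0,-1],[0,0,0,0,0,0,-1]]]'

```text
time_s: 14.95
position: [523.3, 168.3, 52.5]
ee_rot: [-3.125, -0.326, 0.0]
wrist_force: [-2.7, 4.7, -1.1]
finger_gap: 19.8
```

Call:
jog_arm --increments '[[[1.96,0.42,0,0,0,0,-1],[1.96,0.42,0,0,0,0,-1],[0,0,0,0,0,0,-1]]]'

```text
time_s: 15.25
position: [527.2, 169.1, 52.5]
ee_rot: [-3.125, -0.326, 0.0]
wrist_force: [-2.8, 3.7, -2.0]
finger_gap: 20.1
```

Call:
jog_arm --increments '[[[1.96,0.42,0,0,0,0,-1],[1.96,0.42,0,0,0,0,-1],[0,0,0,0,0,0,-1]]]'

```text
time_s: 15.55
position: [531.1, 169.9, 52.5]
ee_rot: [-3.125, -0.326, 0.0]
wrist_force: [-2.6, 3.7, -1.4]
finger_gap: 19.8
```

Call:
jog_arm --increments '[[[1.47,0.31,0,0,0,0,-1],[1.47,0.31,0,0,0,0,-1],[0,0,0,0,0,0,-1]]]'

```text
time_s: 15.85
position: [533.6, 170.5, 52.4]
ee_rot: [3.125, 0.326, -0.002]
wrist_force: [-3.7, 5.1, 0.2]
finger_gap: 19.9
```

Call:
jog_arm --increments '[[[1.47,0.31,0,0,0,0,-1],[1.47,0.31,0,0,0,0,-1],[0,0,0,0,0,0,-1]]]'

```text
time_s: 16.15
position: [535.8, 170.9, 52.1]
ee_rot: [3.124, 0.326, -0.004]
wrist_force: [-6.8, 6.2, 0.1]
finger_gap: 19.8
```

Call:
jog_arm --increments '[[[1.47,0.31,0,0,0,0,-1],[1.47,0.31,0,0,0,0,-1],[0,0,0,0,0,0,-1]]]'

```text
time_s: 16.45
position: [538.1, 171.4, 51.9]
ee_rot: [3.124, 0.325, -0.005]
wrist_force: [-8.8, 7.0, 1.0]
finger_gap: 20.0
```

Call:
jog_arm --increments '[[[1.47,0.31,0,0,0,0,-1],[1.47,0.31,0,0,0,0,-1],[0,0,0,0,0,0,-1]]]'

```text
time_s: 16.75
position: [540.4, 171.8, 51.7]
ee_rot: [3.124, 0.325, -0.007]
wrist_force: [-11.2, 6.4, 1.5]
finger_gap: 19.8
```

Call:
jog_arm --increments '[[[-0.04,0.17,0,0,0,0,-1],[-0.04,0.17,0,0,0,0,-1],[0,0,0,0,0,0,-1]]]'

```text
time_s: 17.05
position: [540.4, 171.9, 51.7]
ee_rot: [3.124, 0.325, -0.007]
wrist_force: [-8.5, 4.7, 0.6]
finger_gap: 19.9
```

Call:
jog_arm --increments '[[[0,0,0,0,0,0,-1],[0,0,0,0,0,0,-1]]]'

```text
time_s: 17.25
position: [540.4, 171.9, 51.7]
ee_rot: [3.124, 0.325, -0.007]
wrist_force: [-9.9, 4.7, 1.1]
finger_gap: 19.4
```

```bash
python3 - <<'E'
from h import *
s=r.get_state(); print(s["wrist_force"],s["ft_torque"])
p=r.read_camera("side"); save(p,"j1.png",(180,140,260,200),10)
E
```

```text
[-9.90321791  4.73950208  1.1456816 ] [1.9919791  3.75259774 0.00512259]
```

View pics/j1.png

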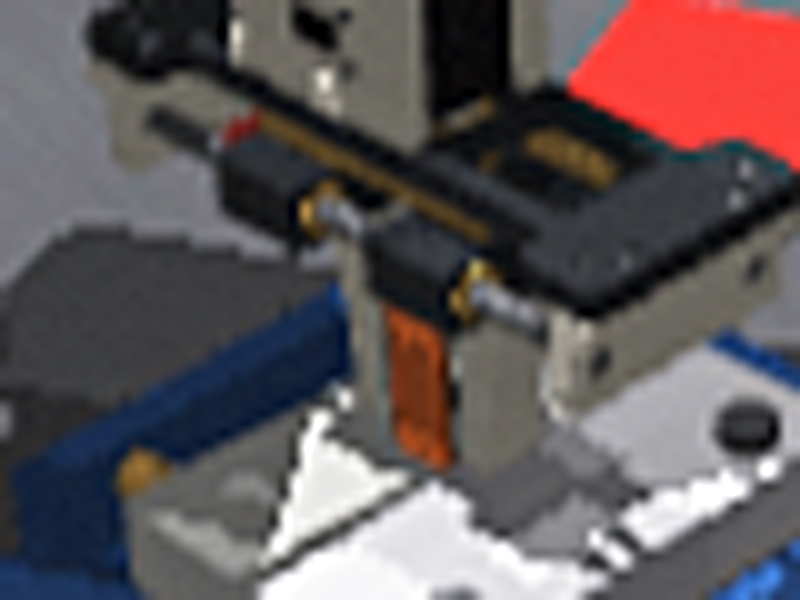

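Call:
jog_arm --increments '[[[-0.04,0.2,0,0,0,0,-1],[-0.04,0.2,0,0,0,0,-1],[0,0,0,0,0,0,-1],[0,0,0,0,0,0,-1]]]'

```text
time_s: 17.7
position: [540.4, 171.9, 51.7]
ee_rot: [3.123, 0.325, -0.007]
wrist_force: [-7.9, 2.9, -0.2]
finger_gap: 20.1
```

Call:
jog_arm --increments '[[[0.5,0.1,0,0,0,0,-1],[0.5,0.1,0,0,0,0,-1],[0,0,0,0,0,0,-1]]]'

```text
time_s: 18.0
position: [541.1, 172.1, 51.6]
ee_rot: [3.123, 0.325, -0.008]
wrist_force: [-9.2, 3.3, 1.1]
finger_gap: 19.7
```

Call:
jog_arm --increments '[[[0,0,0,0,0,0,-1],[0,0,0,0,0,0,-1]]]'

```text
time_s: 18.2
position: [541.1, 172.1, 51.6]
ee_rot: [3.123, 0.325, -0.008]
wrist_force: [-9.6, 3.4, 1.4]
finger_gap: 19.9
```

Call:
jog_arm --increments '[[[-0.8,0.1,0,0,0,0,-1],[-0.8,0.1,0,0,0,0,-1],[-0.8,0.1,0,0,0,0,-1],[0,0,0,0,0,0,-1],[0,0,0,0,0,0,-1]]]'

```text
time_s: 18.7
position: [541.0, 172.3, 52.3]
ee_rot: [3.123, 0.326, -0.002]
wrist_force: [-0.0, -5.7, -5.0]
finger_gap: 19.7
```

Call:
jog_arm --increments '[[[0.1,-0.2,-0.2,0,0,0,-1],[0.1,-0.2,-0.2,0,0,0,-1],[0,0,0,0,0,0,-1],[0,0,0,0,0,0,-1]]]'

```text
time_s: 19.1
position: [541.1, 172.2, 52.2]
ee_rot: [3.123, 0.326, -0.002]
wrist_force: [-2.9, -4.9, -1.2]
finger_gap: 20.1
```

Call:
jog_arm --increments '[[[0.0,-0.25,0,0,0,0,-1],[0.0,-0.25,0,0,0,0,-1],[0,0,0,0,0,0,-1],[0,0,0,0,0,0,-1]]]'

```text
time_s: 19.5
position: [541.1, 172.2, 52.2]
ee_rot: [3.124, 0.326, -0.002]
wrist_force: [-4.4, -3.4, -1.2]
finger_gap: 20.1
```

Call:
jog_arm --increments '[[[-0.3,-0.3,0,0,0,0,-1],[-0.3,-0.3,0,0,0,0,-1],[-0.3,-0.3,0,0,0,0,-1],[0,0,0,0,0,0,-1],[0,0,0,0,0,0,-1]]]'

```text
time_s: 20.0
position: [541.0, 172.1, 52.2]
ee_rot: [-3.124, -0.327, -0.001]
wrist_force: [-1.3, -0.9, -3.3]
finger_gap: 19.4
```

Call:
jog_arm --increments '[[[0,-0.3,0,0,0,0,-1],[0,0,0,0,0,0,-1],[0,0,0,0,0,0,-0.3],[0,0,0,0,0,0,-0.1],[0,0,0,0,0,0,0],[0,0,0,0,0,0,0],[0,0,0,0,0,0,0],[0,0,0,0,0,0,0]]]' --grip_force 20

```text
time_s: 20.8
position: [540.8, 171.5, 52.2]
ee_rot: [-3.125, -0.327, -0.0]
wrist_force: [0.7, 0.3, 0.5]
finger_gap: 43.5
```

Call:
jog_arm --increments '[[[0,0,10,0,0,0,0],[0,0,20,0,0,0,0],[0,0,30,0,0,0,0],[0,0,40,0,0,0,0],[0,0,40,0,0,0,0],[-30,0,20,0,0,0,0],[-40,0,0,0,0,0,0],[0,0,0,0,0,0,0]]]'

```text
time_s: 21.6
position: [467.6, 170.9, 214.0]
ee_rot: [-3.122, -0.327, -0.002]
wrist_force: [0.8, 0.4, 0.9]
finger_gap: 44.1
```

```bash
python3 - <<'E'
from h import *
np.set_printoptions(precision=2,suppress=True)
s=r.get_state(); print(s["time_s"],s["position"],s["wrist_force"],s["finger_gap"])
a=r.read_camera("side"); b=r.read_camera("top"); 
for p in(a,b):
  for d in r.spot_in(p,"blade_grip"): print(round(d["confidence"],2),w(p,d["centre"]))
f=lambda p,c,k:cv2.resize(cv2.cvtColor(p["pixels"],cv2.COLOR_RGB2BGR)[c[1]:c[3],c[0]:c[2]],None,fx=k,fy=k,interpolation=cv2.INTER_CUBIC)
cv2.imwrite("pics/end.png",np.hstack([f(a,(175,140,255,220),5),f(b,(185,160,265,240),5)]))
E
```

```text
21.6 [467.62 170.93 214.02] [0.84 0.43 0.89] 44.13915427296
0.98 [ 571.89 -344.97   72.75]
0.77 [545.74 167.78  83.26]
0.66 [ 419.5  -344.81   68.15]
0.59 [ 486.4  -355.1    73.94]
0.27 [616.61 395.15  37.93]
0.7 [ 493.93 -348.23   80.74]
0.65 [ 426.78 -339.34   83.96]
0.52 [543.88 168.8   97.95]
```

View pics/end.png

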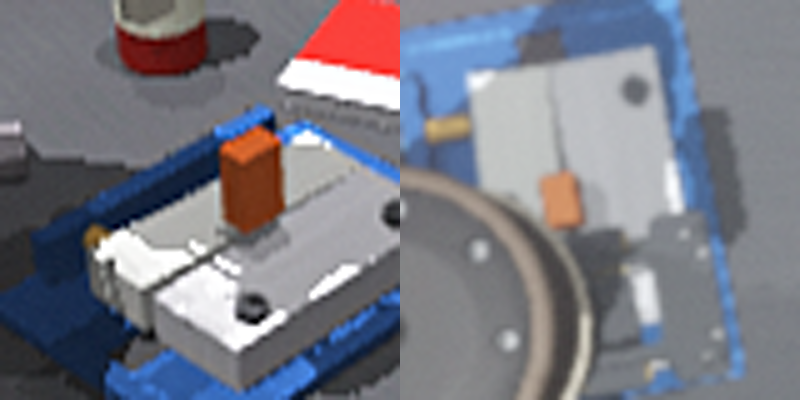

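```bash
python3 -c "
from plant import r
print(r.hand_in())"
```

```text
the job is handed in; nothing more can be done
None
```

I took the gap blade from the stand, lowered it into the wide end of the joint, slid it along the fixed plate until it was nipped, then let go. I handed the job in at about 22 s of the 67 s allowed.

**Final check:** the last pictures show the blade standing upright in the joint by itself, with the gripper about 160 mm above it. The hand was clear of everything, and the pipe stub and spray can were never approached. Both cameras put the handle near world (545, 168).

**Nip:** I had no direct reading of it. The two estimates disagree somewhat:
- **From drag:** about 8.5 N of drag with about 5 N of my own side pressure gives a nip of roughly 4.5 to 5 N.
- **From slide distance:** about 8 mm past first contact gives roughly 6 to 6.5 N.

Both lie inside the 3 to 8 N band, but the 5 to 6 N target is not confirmed.

**Unloading before release:** my first move to take the load off went too far. It pulled the blade away from the fixed plate with about 5.6 N for a moment, which may have shifted it slightly. I brought the wrist forces to within about 1.5 N sideways and 3 N downward before opening the fingers. I did not measure the nip again after that.

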